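Load the open cassette well and hold the shared cover at its balance point

ROBOT

A 6-joint arm with a two-finger parallel gripper is mounted at the origin on a cart in front of the work surface, level with it; the furniture and walls round the work are solid. World frame = base frame: x ahead of the robot, y to its left, z up, the work surface at z = 0. Lengths are in m, angles in rad, forces in N, time in s.
With the tool pointing down it reaches from about 0.275 to 1 m from the base axis. Payload 8.4 kg.
Tool frame: the origin (TCP) lies at the very end of the fingers, on their centre line; the grasp point (between the pads) lies 19 mm behind it; z points along the fingers, y is the line along which they close (so a half turn about z gives the same grasp; the last joint's range is limited). The gripper opens to 85 mm and grips with 20 to 120 N. Pads are 22 mm wide; open, the fingers measure 114 mm over their backs; the gripper's body (76 mm by 85 mm) begins 54 mm behind the grasp point. The pads swing forward as they close: fully open they stand 13 mm farther back than shut.
Start: joints at [1.247, 0.353, 1.633, -0, 1.155, -0.002], TCP at [0.198, 0.593, 0.231] pointing down, gripper open.
Joint ranges: [-2.63, 2.63], [-0.92, 2.1], [0.06, 2.66], [-1.3, 4.44], [0, 2.69], [-3.02, 3.02]. Speed limits (rad/s): [2.22, 2.22, 2.79, 3.14, 3.14, 3.14].

INTERFACE

Orientations are given as a rotation vector (axis times angle).
In Python, from plant import env gives the robot as it stands.
- The arm moves only by the tool play_rows, never from a script. Its argument "commands" is a list that holds one entry, the list of rows, each a list of 5 numbers: the closure, from -1 (fully open) to 1 (shut), then the shift along the tool's x, y, z in m, then the turn about the tool's z in degrees. In form: [[[fingers, tx, ty, tz, spin], ...]]. A call has 1 to 8 rows; each row shifts and turns the commanded pose from where the row before left it, along the tool's axes as they then stand; what a row does not reach is not made up. A row lasts 1/12 s, in which the tool goes at most 41.7 mm and 7.16 degrees, less where a joint would pass 70% of its speed; a pose out of reach is approached as far as the arm can. A call with a gripper value outside its range is refused whole. The fingers move at their own pace and stop on an object; "force" is the grip in N (left out, the last holds). Time passes only in rows, so rows that do not move let the fingers close. It gives the time, the measured TCP pose, the force, the opening and the grip force at its end, in the units of the state.
- env.state(): the state, without advancing time (a new reading comes with each control period).
- env.read_camera(name): name is "scene" or "side" or "wrist"; returns a dict with "img" (400x640x3 uint8, red, green, blue), "fov_y" (degrees; the focal length in pixels is half the picture's height over the tangent of half this angle, whatever the lens; pixels are square), "cx", "cy" (the principal point, pixels), "camera_from_world" (4x4, takes a point from world to camera coordinates). Camera axes: x right, y up, looking along -z (the intrinsics and any distortion apply to the point x, -y, -z); pixel columns grow to the right and rows downward; lengths in m; the calibration is good to about 2 mm. A picture is of the moment at which its call begins. There is no depth.
- env.finish_job(): hands the job in; it is judged then, once.
The state is a dict: "time_s": time; "joint_pos": joint angles; "joint_vel": joint speeds; "tau": joint torques, N m; "position": TCP position; "orientation": TCP orientation; "ft_force": force on the tool from outside, world axes, zero at the start; "moment": the same for the moment, N m; "gripper_width": finger opening in m; "grasp_force": force on a finger pad.
Only numpy, scipy, OpenCV 4.12 (cv2) and the standard library are available. Lean on these libraries where they do the work, as an engineer would, in place of code of your own. Each camera call takes 0.05 s, during which the arm holds its last target. There are 200 camera calls.

TASK

Pick up the tissue cassette from the bench and lay it flat, right way up, in whichever well of the twin-well station is open, and let go of it while the cover still rests on the other well. Then lift the shared cover by its rod and bring it to its balance point, standing straight upright on its hinge with both wells open to view, and finish while still holding it there, steady; it falls to one side or the other if let go. Leave the other things on the bench where they are.

Things in the scene. Friction and masses are not known exactly. Their poses are not given: they have to be found in the camera images.
- cassette: The only tissue cassette: a flat rectangular plastic box 41x28x6 mm (x, y, z), lying on the bench at the front right. Origin at the centre of its underside, z up, x along its 41 mm length; pinch it across the 28 mm sides, with the fingertips close to the bench. About 15 g. Free bench within 25 mm of it.
- station: Twin-well cassette station, fixed to the bench: steel base plate 140x200x6 mm (x, y, z) with two open white wells side by side, left (+y) and right (-y), and a hinged cover that lies over one of them. Wells together 120x188 mm outside, wall tops 40 mm, hinge lugs 52 mm above the bench. Origin: centre of its underside, at bench level; x runs along the hinge away from the robot, y left, z up.
- well_left (a point): Centre of the inner floor of the left (+y) well, 7 mm above the bench. Inside 110 mm along station x by 80 mm along station y, walls 33 mm high above the floor. Same axes as the station.
- well_right (a point): Centre of the inner floor of the right (-y) well, 7 mm above the bench; same size and axes as the left one.
- hinge_mid (a point): Middle of the cover's hinge axis, 46 mm above the bench over the wall between the wells; the hinge axis is the station's x axis direction.
- cover (a joint): Cover angle, rad: 0 = straight upright, its balance point; positive leans left (+y). It rests on a stop, about level, at +1.54 (over the left well, right one open) or -1.54 (over the right well, left one open). The hinge has no friction or spring, so the cover (aluminium plate 100x84x4 mm, 0.25 kg in all) falls from any angle when let go.
- cover_rod (a point): Middle of the cover's grip rod: round steel bar 12 mm thick, 100 mm long, parallel to the hinge, 135 mm from its axis, on two thin arms 88 mm apart; 42 mm from the plate's free edge to the rod's axis. Cover down: rod 50 mm above the bench, 35 mm clear outside the station. Upright: 181 mm up. It turns between gripper pads, so a gripper pointing down can pinch it and follow its arc.
- slide_box: Bystander, to be left alone: closed slide box, 35x86x29 mm, lying at the front of the bench. Origin at the centre of its underside.
- forceps: Bystander, to be left alone: metal forceps, 125 mm long, 9 mm high, at the front of the bench. Origin at the centre of its underside.
- beaker: Bystander, to be left alone: empty plastic beaker, 65 mm across, 76 mm high, at the front left. Origin at the centre of its underside.
- marker: Bystander, to be left alone: marker pen, 124 mm long, 12 mm thick, at the front edge of the bench. Origin at the centre of its underside.
Things that resemble listed ones, but are neither listed nor needed, are in the scene too. What is shaped like the cassette but green or pink is not meant.

How it is judged:
By the outcome, as a careful person would: the job done as asked, in the order asked, and still so for the second after the job is handed in, while the arm keeps its last pose, push and grip.
It also fails if it takes over 54 s, if anything falls off the work surface, if the arm or the gripper's body presses on something with over 40 N, if the wrist force passes 120 N, or if a joint passes its speed limit or range.

## Working session

There is one attempt and no reset: what is moved stays moved. The work goes in short steps, Python scripts to look and compute and a tool call to move; the robot and the scene stay as the last step left them, time stands still between calls to the robot, and variables do not carry over. Pictures are saved under pics/ and viewed, at most 10 in all, crops included, and the job is handed in when it is done.

Besides the shell and the picture viewer there is one more tool, called after "Emit:" as name([rows], argument=value, ...), one row to a line, values as JSON. play_rows: Moves the arm, as the interface text tells. Its arguments: {"type":"object","properties":{"commands":{"type":"array"},"force":{"type":"number"}},"required":["commands"]}

```bash
mkdir -p pics; ls; python3 - <<'E'
from plant import env
import cv2,numpy as np,pickle
d={}
for n in ("scene","side","wrist"):
    c=env.read_camera(n); d[n]=c; cv2.imwrite(f"pics/{n}0.png",c["img"][:,:,::-1]); print(n,c["fov_y"],c["cx"],c["cy"],[k for k in c]); print(np.round(c["camera_from_world"],3).tolist())
pickle.dump(d,open("c0.pkl","wb"))
print(env.state())
E
```

```text
pics
scene 54.77072691382255 318.49789521199864 200.51935108680019 ['img', 'fov_y', 'cx', 'cy', 'camera_from_world']
[[0.758, -0.652, 0.018, -0.423], [0.29, 0.362, 0.886, -0.247], [-0.584, -0.667, 0.463, -0.628], [0.0, 0.0, 0.0, 1.0]]
side 55.45695036867561 321.4966124547839 203.71740132858926 ['img', 'fov_y', 'cx', 'cy', 'camera_from_world']
[[0.534, 0.845, -0.006, -0.237], [-0.706, 0.45, 0.547, 0.298], [0.465, -0.288, 0.837, -1.432], [0.0, 0.0, 0.0, 1.0]]
wrist 61.116759665364135 318.31219276424633 200.4843472231175 ['img', 'fov_y', 'cx', 'cy', 'camera_from_world']
[[0.317, 0.948, -0.0, -0.624], [-0.91, 0.304, -0.281, 0.036], [-0.266, 0.089, 0.96, -0.379], [0.0, 0.0, 0.0, 1.0]]
{'time_s': 0.15, 'joint_pos': array([ 1.24661408e+00,  3.53498756e-01,  1.63397028e+00,  2.55969721e-05,
        1.15519765e+00, -2.37475127e-03]), 'joint_vel': array([ 0.00108852, -0.00181924, -0.00074781,  0.00171287,  0.00062567,
        0.00107785]), 'tau': array([-9.90219269e-05, -6.05631709e+01, -3.42340708e+01, -5.07049413e-05,
        6.11796553e-03,  1.79640026e-06]), 'position': array([0.19753625, 0.59257432, 0.23072509]), 'orientation': array([-5.03299943e-01, -3.10081420e+00,  1.65857513e-03]), 'ft_force': array([-0.03270548,  0.79371775, -0.31301011]), 'moment': array([ 0.0152207 ,  0.0748865 , -0.00016033]), 'grasp_force': 0.0, 'gripper_width': 0.08567528102378788}
```

View pics/scene0.png

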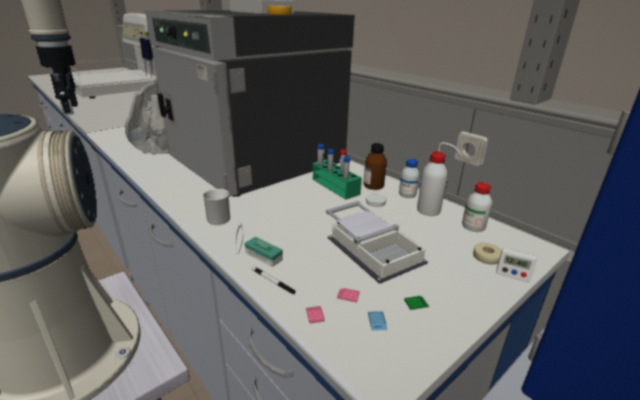

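View pics/side0.png

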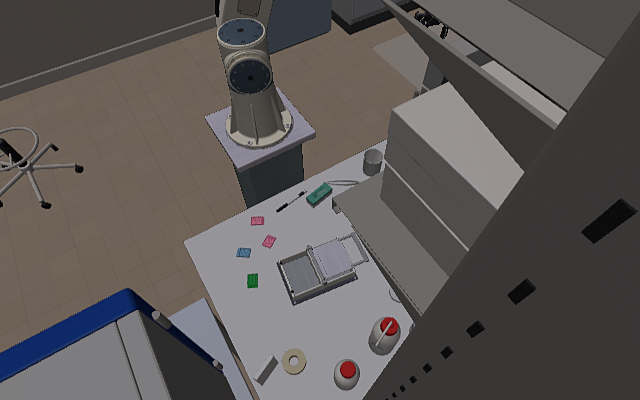

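Candidates for the cassette in the scene view are blue (377,320), pink (315,314), pink (348,295) and green (416,302). Blue is the one by the description; in the side view it is at (244,253). The cover rests on the left well, so the right well is open. Next is a close crop to check.

```bash
python3 - <<'E'
import cv2,pickle,numpy as np
d=pickle.load(open("c0.pkl","rb"))
def crop(n,x,y,w,h,s): return cv2.resize(d[n]["img"][y:y+h,x:x+w,::-1],None,fx=s,fy=s,interpolation=cv2.INTER_CUBIC)
a=crop("scene",320,195,120,145,4)[:290*2]; b=crop("side",224,210,160,100,2)
c=crop("side",230,240,40,29,8)
im=np.zeros((580,800,3),np.uint8); im[:580,:480]=a; im[:200,480:]=b; im[200:432,480:]=c
cv2.imwrite("pics/crop0.png",im)
E
```

```text
(no output)
```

View pics/crop0.png

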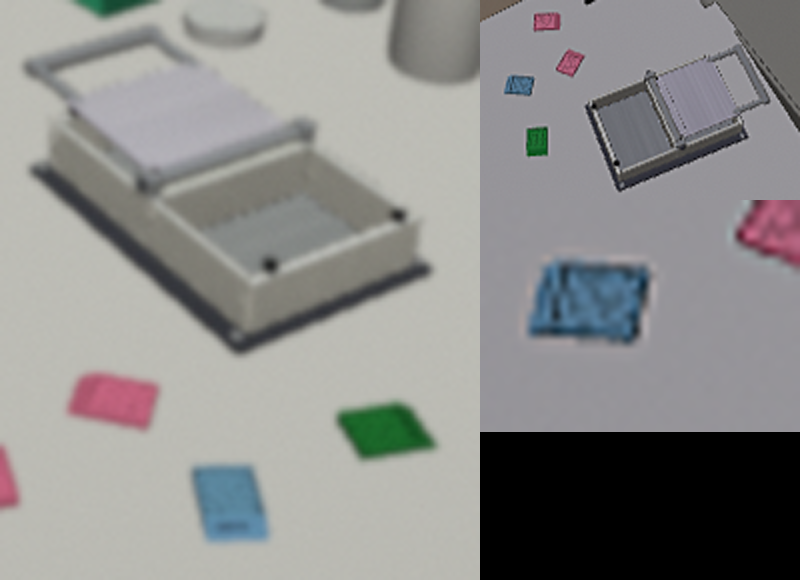

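The crop shows one blue cassette lying flat with its label end toward the scene camera. The station has its cover on the left well and the rod at the upper left, and the right well is open and empty. Now I'll localise both.

```bash
cat > h.py <<'E'
import numpy as np,cv2
from scipy.optimize import least_squares
def K(c):
    f=200/np.tan(np.radians(c["fov_y"])/2); return f
def proj(c,P,k=0):
    P=np.atleast_2d(P); M=c["camera_from_world"]; q=P@M[:3,:3].T+M[:3,3]
    u=np.c_[q[:,0],-q[:,1]]/-q[:,2:]; r=(u**2).sum(1,keepdims=True); u=u*(1+k*r)
    return u*K(c)+[c["cx"],c["cy"]]
def ray(c,uv,z,k=0):
    f=K(c);u=(np.atleast_2d(uv)-[c["cx"],c["cy"]])/f; v=u.copy()
    for _ in range(10): v=u/(1+k*(v**2).sum(1,keepdims=True))
    M=c["camera_from_world"]; o=-M[:3,:3].T@M[:3,3]; dd=np.c_[v[:,0],-v[:,1],-np.ones(len(v))]@M[:3,:3]
    return o+dd*((z-o[2])/dd[:,2])[:,None]
def place(p,L):
    L=np.atleast_2d(L).astype(float); a=p[2]; R=np.array([[np.cos(a),-np.sin(a),0],[np.sin(a),np.cos(a),0],[0,0,1]])
    return L@R.T+[p[0],p[1],0]
def blue(img):
    h=cv2.cvtColor(img,cv2.COLOR_RGB2HSV); m=cv2.inRange(h,(95,70,70),(115,255,255))
    return m
def boxfit(c,mask,p0,k=0,size=(.041,.028,.006)):
    pass
E
python3 - <<'E'
from h import *
import pickle
d=pickle.load(open("c0.pkl","rb")); s,w=d["scene"],d["side"]
L=np.array([[-70,100,3],[-70,-100,0],[70,-100,3],[60,-94,40],[-60,-94,40],[-50,135,50],[50,135,50]])/1000
us=np.array([[328.2,237],[380,282.5],[427.5,262],[422.5,250.5],[381.5,265.5],[327.5,212],[358.7,203.2]])
Lw=np.array([[-70,-100,3],[-60,-94,40],[70,-100,3],[70,100,3],[-50,135,50],[50,135,50]])/1000
uw=np.array([[0,0]]*6,float); 
p=least_squares(lambda q:(proj(s,place(q,L),q[3])-us).ravel(),[.6,-.05,0,0]).x
print("scene",p,(proj(s,place(p,L),p[3])-us).round(1).tolist())
p0=least_squares(lambda q:(proj(s,place(q,L))-us).ravel(),[.6,-.05,0]).x; print(p0,(proj(s,place(p0,L))-us).round(1).tolist())
for q,k in((p,p[3]),(p0,0)): print("side pred",proj(w,place(q,L)).round(1).tolist(),proj(w,place(q,[.07,.1,.003])).round(1))
for n,c,reg in(("scene",s,(360,300,395,335)),("side",w,(230,240,260,268))):
    m=blue(c["img"]); z=np.zeros_like(m); z[reg[1]:reg[3],reg[0]:reg[2]]=m[reg[1]:reg[3],reg[0]:reg[2]]
    v,u=np.nonzero(z); 
    for k in (0,p[3]) if n=="scene" else (0,):
        P=ray(c,np.c_[u,v],.004,k)[:,:2]; r=cv2.minAreaRect((P*1000).astype(np.float32)); print(n,k,len(v),u.mean(),v.mean(),P.mean(0),r)
E
```

```text
scene [ 0.61762899 -0.13417803 -0.1684843  -0.21367121] [[-0.8, 0.2], [-1.6, 1.3], [-1.0, -0.1], [1.6, -2.0], [0.9, -0.0], [-0.2, 0.3], [1.1, -0.1]]
[ 0.61846884 -0.1305567  -0.17047158] [[-1.5, -0.5], [-1.8, 1.5], [0.4, 0.5], [2.6, -1.9], [0.5, -0.2], [-0.9, -0.4], [0.5, -0.7]]
side pred [[336.4, 239.7], [274.3, 263.6], [290.5, 306.5], [290.3, 297.8], [275.9, 260.0], [350.5, 233.7], [365.6, 262.7]] [[356.2 279.8]]
side pred [[337.6, 239.4], [275.5, 263.2], [291.8, 306.0], [291.6, 297.3], [277.1, 259.6], [351.7, 233.4], [366.8, 262.4]] [[357.4 279.5]]
scene 0 261 377.11494252873564 320.64367816091954 [ 0.45066536 -0.28654966] ((451.04583740234375, -285.974853515625), (41.93204879760742, 26.60142707824707), 51.258628845214844)
scene -0.21367121063516778 261 377.11494252873564 320.64367816091954 [ 0.44679977 -0.29387671] ((447.1468505859375, -293.369384765625), (45.286460876464844, 27.18634605407715), 51.797977447509766)
side 0 112 242.97321428571428 252.26785714285714 [ 0.45088755 -0.28301564] ((450.854248046875, -282.6275634765625), (39.715545654296875, 28.426616668701172), 52.384033203125)
```

```bash
python3 - <<'E'
from h import *
import pickle
d=pickle.load(open("c0.pkl","rb")); s,w=d["scene"],d["side"]
print("oven bottom scene",ray(s,[[170,150],[232,190],[290,170]],0).round(3).tolist())
print("side edge",ray(w,[[335,205],[345,210],[370,240],[392,290]],0).round(3).tolist())
R=cv2.Rodrigues(np.array([-.5033,-3.1008,.0017]))[0]; print(R.round(3)); 
D=np.array([.43,-.27,.231])-[.1975,.5926,.2307]
n=22; a=110.0/n
print("tool total",(R.T@D).round(4))
# equal world steps while spinning 5 deg/row: print rows
pts=[]; 
M=w["camera_from_world"]; print("side cam",-M[:3,:3].T@M[:3,3])
E
```

```text
oven bottom scene [[0.508, 0.805, 0.0], [0.518, 0.356, 0.0], [0.748, 0.371, 0.0]]
side edge [[0.456, 0.043, 0.0], [0.489, 0.06, 0.0], [0.62, 0.063, 0.0], [0.782, 0.021, 0.0]]
[[-0.949  0.316 -0.   ]
 [ 0.316  0.949 -0.001]
 [ 0.    -0.001 -1.   ]]
tool total [-4.934e-01 -7.448e-01  5.000e-04]
side cam [ 1.00265399 -0.34651821  1.03477021]
```

Emit:
play_rows([
  [[-0.05,-0.0224,-0.0339,0,0],[-0.05,-0.0224,-0.0339,0,0],[-0.05,-0.0224,-0.0339,0,0],[-0.05,-0.0224,-0.0339,0,0],[-0.05,-0.0224,-0.0339,0,0],[-0.05,-0.0224,-0.0339,0,0],[-0.05,-0.0224,-0.0339,0,0],[-0.05,-0.0224,-0.0339,0,0]],
], force=40)

```text
time_s: 0.82
position: [0.2817, 0.2771, 0.2312]
orientation: [0.502, 3.101, -0.0]
ft_force: [1.6, 0.8, 0.7]
gripper_width: 0.0445
grasp_force: 0.0
```

Emit:
play_rows([
  [[-0.05,-0.0224,-0.0339,0,0],[-0.05,-0.0224,-0.0339,0,0],[-0.05,-0.0224,-0.0339,0,0],[-0.05,-0.0224,-0.0339,0,0],[-0.05,-0.0224,-0.0339,0,0],[-0.05,-0.0224,-0.0339,0,0],[-0.05,-0.0224,-0.0339,0,0],[-0.05,-0.0224,-0.0339,0,0]],
])

```text
time_s: 1.48
position: [0.366, -0.0371, 0.2315]
orientation: [0.503, 3.1, 0.0]
ft_force: [1.0, 1.9, 0.1]
gripper_width: 0.045
grasp_force: 0.0
```

Emit:
play_rows([
  [[-0.05,-0.0224,-0.0339,0,0],[-0.05,-0.0224,-0.0339,0,0],[-0.05,-0.0224,-0.0339,0,0],[-0.05,-0.0224,-0.0339,0,0],[-0.05,-0.0224,-0.0339,0,0],[-0.05,-0.0224,-0.0339,0,0],[-0.05,0,0,0,7],[-0.05,0,0,0,7]],
])

```text
time_s: 2.15
position: [0.4294, -0.2727, 0.2308]
orientation: [-0.889, -3.013, -0.0]
ft_force: [-0.3, -0.3, -0.2]
gripper_width: 0.0448
grasp_force: 0.0
```

Emit:
play_rows([
  [[-0.05,0,0,0,7],[-0.05,0,0,0,7],[-0.05,0,0,0,7],[-0.05,0,0,0,7],[-0.05,0,0,0,7],[-0.05,0,0,0,7],[-0.05,0,0,0,7],[-0.05,0,0,0,7]],
])

```text
time_s: 2.82
position: [0.4291, -0.2704, 0.2311]
orientation: [-2.197, -2.245, 0.0]
ft_force: [0.4, -0.2, 0.4]
gripper_width: 0.0451
grasp_force: 0.0
```

Emit:
play_rows([
  [[-0.05,0,0,0,7],[-0.05,0,0,0,7],[-0.05,0,0,0,7],[-0.05,0,0,0,7],[-0.05,0,0,0,7],[-0.05,0,0,0,5],[-0.05,0,0,0,0],[-0.05,0,0,0,0]],
])

```text
time_s: 3.48
position: [0.4292, -0.2704, 0.2312]
orientation: [-2.827, -1.37, 0.0]
ft_force: [0.2, 0.1, 0.4]
gripper_width: 0.0449
grasp_force: 0.0
```

```bash
cat >> h.py <<'E'
def toolR(st): return cv2.Rodrigues(np.array(st["orientation"],float))[0]
def step(st,target,yaw=None):
    "tool shift to world target; spin to bring tool y to yaw (deg, mod 180)"
    R=toolR(st); y=np.degrees(np.arctan2(R[1,1],R[0,1]))
    sp=None if yaw is None else -((yaw-y+90)%180-90)
    print("pos",np.round(st["position"],4),"yawy",round(y,1),"shift",(R.T@(np.array(target)-st["position"])).round(4),"spin",sp)
E
python3 - <<'E'
from h import *
from plant import env
c=env.read_camera("wrist"); cv2.imwrite("pics/w1.png",c["img"][:,:,::-1])
v,u=np.nonzero(cv2.morphologyEx(blue(c["img"]),cv2.MORPH_OPEN,np.ones((3,3))))
P=ray(c,np.c_[u,v],.006)[:,:2]
ok=np.linalg.norm(P-[.451,-.285],axis=1)<.04; r=cv2.minAreaRect((P[ok]*1000).astype(np.float32)); print(ok.sum(),len(ok),u[ok].mean(),v[ok].mean(),r)
step(env.state(),[r[0][0]/1000,r[0][1]/1000,.002],r[2]-90)
E
```

```text
877 877 343.40022805017105 164.59179019384266 ((453.66259765625, -284.4670104980469), (38.005428314208984, 27.650331497192383), 52.270877838134766)
pos [ 0.4292 -0.2704  0.2312] yawy -38.3 shift [0.0041 0.028  0.2292] spin -0.521036173489648
```

View pics/w1.png

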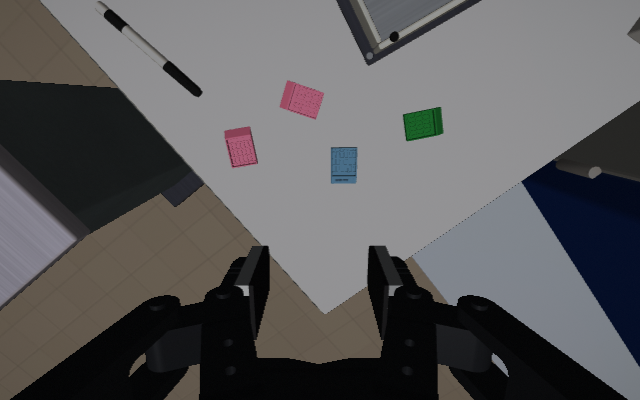

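The wrist view shows the blue cassette at about (344,165), aligned with the image, with the pinks at (302,100) and (241,147) and green at (423,124). Descending now.

Emit:
play_rows([
  [[-0.05,0.003,0.027,0,0],[-0.05,0,0,0.035,0],[-0.05,0,0,0.04,0],[-0.05,0,0,0.04,0],[-0.05,0,0,0.04,0],[-0.05,0,0,0.03,0],[-0.05,0,0,0,0],[-0.05,0,0,0,0]],
])

```text
time_s: 4.2
position: [0.4513, -0.2843, 0.0454]
orientation: [-2.825, -1.367, 0.003]
ft_force: [-0.4, 0.5, 0.8]
gripper_width: 0.0443
grasp_force: 0.0
```

```bash
python3 - <<'E'
from h import *
from plant import env
c=env.read_camera("wrist"); cv2.imwrite("pics/w2.png",c["img"][:,:,::-1])
v,u=np.nonzero(cv2.morphologyEx(blue(c["img"]),cv2.MORPH_OPEN,np.ones((3,3))))
P=ray(c,np.c_[u,v],.006)[:,:2]
ok=np.linalg.norm(P-[.451,-.285],axis=1)<.04; r=cv2.minAreaRect((P[ok]*1000).astype(np.float32)); print(ok.sum(),len(ok),u.min(),u.max(),v.min(),v.max(),r)
step(env.state(),[r[0][0]/1000,r[0][1]/1000,.002],r[2]-90)
E
```

```text
2776 2776 296 346 196 258 ((453.4802551269531, -284.2044372558594), (37.85517120361328, 28.2889461517334), 52.209129333496094)
pos [ 0.4527 -0.2852  0.047 ] yawy -38.4 shift [ 0.0012 -0.      0.045 ] spin -0.5748906922730725
```

View pics/w2.png

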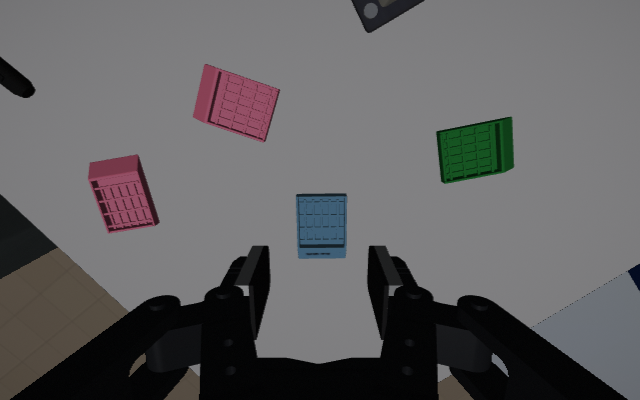

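The cassette at (321,227) is centred between the fingertips at columns 268 and 369, so I'll go down and grip.

Emit:
play_rows([
  [[-0.05,0.001,0,0.02,-0.5],[-0.05,0,0,0.015,0],[-0.05,0,0,0.006,0],[-0.05,0,0,0.002,0],[-0.05,0,0,0,0],[-0.05,0,0,0,0]],
], force=25)

```text
time_s: 4.75
position: [0.4538, -0.2847, 0.0048]
orientation: [2.821, 1.378, 0.002]
ft_force: [0.6, 0.0, 0.2]
gripper_width: 0.045
grasp_force: 0.0
```

Emit:
play_rows([
  [[1,0,0,0,0],[1,0,0,0,0],[1,0,0,0,0],[1,0,0,0,0],[1,0,0,0,0],[1,0,0,0,0],[1,0,0,0,0]],
], force=25)

```text
time_s: 5.33
position: [0.4536, -0.2846, 0.0045]
orientation: [2.822, 1.378, 0.001]
ft_force: [-1.5, 1.1, 7.9]
gripper_width: 0.0281
grasp_force: 24.1
```

Emit:
play_rows([
  [[1,0,0,-0.01,0],[1,0,0,-0.02,0],[1,0,0,-0.03,0],[1,0,0,-0.035,0],[1,0,0,-0.035,0],[1,0,0,-0.02,0],[1,0,0,0,0],[1,0,0,0,0]],
])

```text
time_s: 6.0
position: [0.4537, -0.2846, 0.1553]
orientation: [2.82, 1.377, 0.003]
ft_force: [-0.4, 0.2, -0.8]
gripper_width: 0.0277
grasp_force: 24.7
```

```bash
python3 - <<'E'
from h import *
from plant import env
c=env.read_camera("wrist"); s=env.read_camera("side")
a=cv2.resize(c["img"][:,:,::-1],(480,300)); b=cv2.resize(s["img"][180:310,220:400,::-1],(320,231))
im=np.zeros((300,800,3),np.uint8); im[:,:480]=a; im[:231,480:]=b
cv2.imwrite("pics/w3.png",im)
print(env.state()["gripper_width"])
# well_right target, tool y along station x
p=[.618,-.131,-.170]; t=place(p,[0,-.047,.2])[0]; print(t); step(env.state(),t,np.degrees(p[2]))
E
```

```text
0.0274732833895077
[ 0.61004843 -0.17732248  0.2       ]
pos [ 0.4523 -0.2837  0.1529] yawy -37.9 shift [ 0.1809  0.0589 -0.0472] spin -28.19743728684813
```

View pics/w3.png

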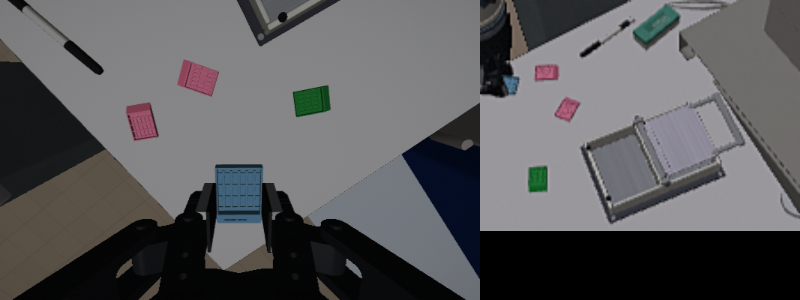

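The cassette is held level between the pads at (239,192). Now over to the right well.

Emit:
play_rows([
  [[1,0.03,0.01,-0.005,0],[1,0.03,0.01,-0.01,0],[1,0.03,0.01,-0.01,0],[1,0.03,0.01,-0.01,0],[1,0.03,0.01,-0.01,0],[1,0.03,0.009,0,0],[1,0,0,0,-7],[1,0,0,0,-7]],
])

```text
time_s: 6.77
position: [0.6107, -0.1768, 0.1963]
orientation: [-2.626, -1.721, 0.003]
ft_force: [-0.8, 0.4, 0.3]
gripper_width: 0.0271
grasp_force: 24.7
```

Emit:
play_rows([
  [[1,0,0,0,-7],[1,0,0,0,-7],[1,0,0,0,0],[1,0,0,0,0]],
])

```text
time_s: 7.1
position: [0.6094, -0.1782, 0.1968]
orientation: [-2.408, -2.015, 0.002]
ft_force: [-1.5, 0.1, 0.6]
gripper_width: 0.0272
grasp_force: 24.7
```

```bash
python3 - <<'E'
from h import *
from plant import env
import pickle
c=env.read_camera("wrist"); st=env.state(); pickle.dump((c,st),open("c4.pkl","wb")); im=c["img"][:,:,::-1].copy()
p=[.618,-.131,-.170]
for L in [[-60,-94,40],[60,-94,40],[60,94,40],[-60,94,40],[-70,-100,6],[70,-100,6],[-70,100,6],[70,100,6],[-50,135,50],[50,135,50]]:
    q=proj(c,place(p,np.array(L)/1000))[0]; print(L,q.round(0)); 
    if max(abs(q))<2000: cv2.circle(im,tuple(int(v) for v in q),3,(0,0,255),1)
cv2.imwrite("pics/w4.png",im)
step(st,place(p,[0,-.047,.2])[0],np.degrees(p[2]))
E
```

```text
[-60, -94, 40] [256. 231.]
[60, -94, 40] [383. 230.]
[60, 94, 40] [394.   7.]
[-60, 94, 40] [242.   9.]
[-70, -100, 6] [253. 225.]
[70, -100, 6] [386. 224.]
[-70, 100, 6] [239.  12.]
[70, 100, 6] [397.  10.]
[-50, 135, 50] [249. -58.]
[50, 135, 50] [386. -59.]
pos [ 0.6096 -0.1783  0.1971] yawy -10.2 shift [ 0.001   0.0003 -0.0029] spin -0.44873775074842115
```

View pics/w4.png

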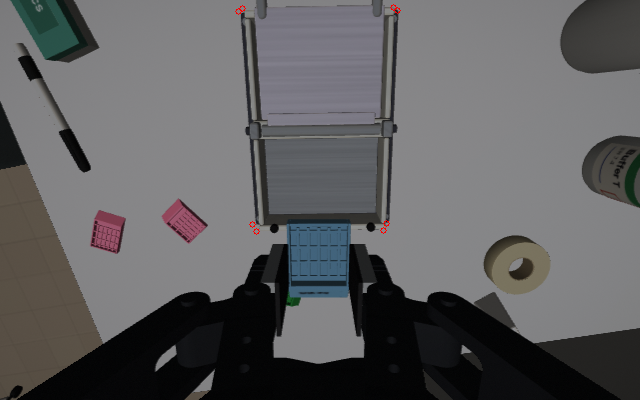

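The predicted station corners at (243,12), (394,8), (256,230) and (384,230) agree with the picture. The tool is over the right well, so I'll lower the cassette in.

Emit:
play_rows([
  [[1,0.001,0,0.03,0],[1,0,0,0.04,0],[1,0,0,0.04,0],[1,0,0,0.03,0],[1,0,0,0.018,0],[1,0,0,0.01,0],[1,0,0,0.008,0],[1,0,0,0,0]],
])

```text
time_s: 7.82
position: [0.6098, -0.1773, 0.0212]
orientation: [-2.406, -2.018, 0.001]
ft_force: [0.5, 0.5, -0.4]
gripper_width: 0.0275
grasp_force: 24.7
```

Emit:
play_rows([
  [[1,0,0,0.005,0],[1,0,0,0.003,0],[1,0,0,0,0],[1,0,0,0,0]],
])

```text
time_s: 8.15
position: [0.6107, -0.1776, 0.015]
orientation: [2.405, 2.02, 0.001]
ft_force: [-0.1, -1.4, -0.4]
gripper_width: 0.0275
grasp_force: 24.7
```

Emit:
play_rows([
  [[1,0,0,0.002,0],[1,0,0,0,0],[1,0,0,0,0]],
])

```text
time_s: 8.4
position: [0.6104, -0.1774, 0.0125]
orientation: [2.405, 2.02, 0.0]
ft_force: [-0.3, 0.3, 0.1]
gripper_width: 0.0273
grasp_force: 24.7
```

Emit:
play_rows([
  [[1,0,0,0.001,0],[1,0,0,0,0],[1,0,0,0,0]],
])

```text
time_s: 8.65
position: [0.6105, -0.1775, 0.0116]
orientation: [2.405, 2.02, 0.0]
ft_force: [0.1, 0.3, 3.2]
gripper_width: 0.0275
grasp_force: 25.3
```

Contact felt at 3 N, so I'll open a little to 45 mm (about 74 mm over the backs, inside the 110 mm) and rise.

Emit:
play_rows([
  [[0.3,0,0,0,0],[0.1,0,0,0,0],[-0.05,0,0,0,0],[-0.05,0,0,0,0],[-0.05,0,0,0,0],[-0.05,0,0,-0.005,0],[-0.05,0,0,-0.015,0],[-0.05,0,0,-0.03,0]],
])

```text
time_s: 9.32
position: [0.6079, -0.1767, 0.059]
orientation: [-2.402, -2.017, 0.005]
ft_force: [0.8, 0.3, 0.4]
gripper_width: 0.0445
grasp_force: 0.0
```

Emit:
play_rows([
  [[-0.05,0,0,-0.04,0],[-0.05,0,0,-0.04,0],[-0.05,0,0,-0.04,0],[-0.05,0,0,-0.02,0],[-0.05,0,0,0,0],[-0.05,0,0,0,0]],
])

```text
time_s: 9.82
position: [0.611, -0.1776, 0.2031]
orientation: [2.403, 2.019, 0.003]
ft_force: [0.5, -0.1, -0.4]
gripper_width: 0.0446
grasp_force: 0.0
```

```bash
python3 - <<'E'
from h import *
from plant import env
c=env.read_camera("wrist"); s=env.read_camera("scene"); st=env.state()
a=cv2.resize(c["img"][:,:,::-1],(480,300)); b=cv2.resize(s["img"][190:290,310:440,::-1],(320,246))
im=np.zeros((300,800,3),np.uint8); im[:,:480]=a; im[:246,480:]=b
cv2.imwrite("pics/w5.png",im)
p=[.618,-.131,-.170]
t=place(p,[0,.135,.16])[0]; print(t, place(p,[0,0,0])[0]); step(st,t,np.degrees(p[2])+90); print(st["joint_pos"].round(2),st["time_s"])
E
```

```text
[0.64083962 0.00205394 0.16      ] [ 0.618 -0.131  0.   ]
pos [ 0.6094 -0.1772  0.2002] yawy -9.9 shift [1.82e-01 1.00e-04 4.02e-02] spin 89.80181499991446
[-0.29  0.4   1.64 -0.    1.11 -0.11] 9.9167
```

View pics/w5.png

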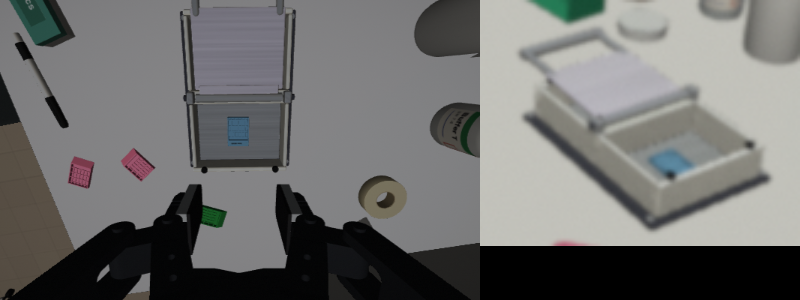

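The cassette lies flat in the right well at (238,130), and the cover still rests on the left well. Next I'll go above the rod and turn -90°.

Emit:
play_rows([
  [[0.29,0.036,0,0,0],[0.29,0.036,0,0,0],[0.29,0.036,0,0,0],[0.29,0.037,0,0,0],[0.29,0.037,0,0,0],[0.29,0,0,0,-7],[0.29,0,0,0,-7],[0.29,0,0,0,-7]],
])

```text
time_s: 10.58
position: [0.6406, 0.0029, 0.1989]
orientation: [-1.986, -2.431, 0.004]
ft_force: [-0.1, -0.2, -0.2]
gripper_width: 0.0303
grasp_force: 0.0
```

Emit:
play_rows([
  [[0.29,0,0,0,-7],[0.29,0,0,0,-7],[0.29,0,0,0,-7],[0.29,0,0,0,-7],[0.29,0,0,0,-7],[0.29,0,0,0,-7],[0.29,0,0,0,-7],[0.29,0,0,0,-7]],
])

```text
time_s: 11.25
position: [0.6405, 0.0018, 0.1989]
orientation: [-0.615, -3.077, 0.001]
ft_force: [0.2, 0.2, -0.7]
gripper_width: 0.0302
grasp_force: 0.0
```

Emit:
play_rows([
  [[0.29,0,0,0,-7],[0.29,0,0,0,-6],[0.29,0,0,0,0],[0.29,0,0,0,0]],
])

```text
time_s: 11.58
position: [0.6409, 0.0019, 0.1996]
orientation: [-0.277, -3.127, 0.0]
ft_force: [-0.0, -0.2, -0.4]
gripper_width: 0.0306
grasp_force: 0.0
```

```bash
python3 - <<'E'
from h import *
from plant import env
c=env.read_camera("wrist"); st=env.state(); im=c["img"][:,:,::-1].copy()
p=[.618,-.131,-.170]
for L in [[-60,-94,40],[60,-94,40],[60,94,40],[-60,94,40],[-50,135,50],[50,135,50]]:
    q=proj(c,place(p,np.array(L)/1000))[0]; print(L,q.round(0)); cv2.circle(im,tuple(int(v) for v in q),3,(0,0,255),1)
cv2.imwrite("pics/w6.png",im)
step(st,place(p,[0,.135,.031])[0],np.degrees(p[2])+90); print(st["joint_pos"].round(2))
E
```

```text
[-60, -94, 40] [ 55. 117.]
[60, -94, 40] [ 83. 245.]
[60, 94, 40] [277. 244.]
[-60, 94, 40] [271. 116.]
[-50, 135, 50] [319. 128.]
[50, 135, 50] [319. 238.]
pos [0.6411 0.0018 0.1999] yawy 79.8 shift [-1.000e-04  3.000e-04  1.689e-01] spin -0.4118410806803894
[ 0.    0.41  1.62 -0.    1.11 -1.39]
```

View pics/w6.png

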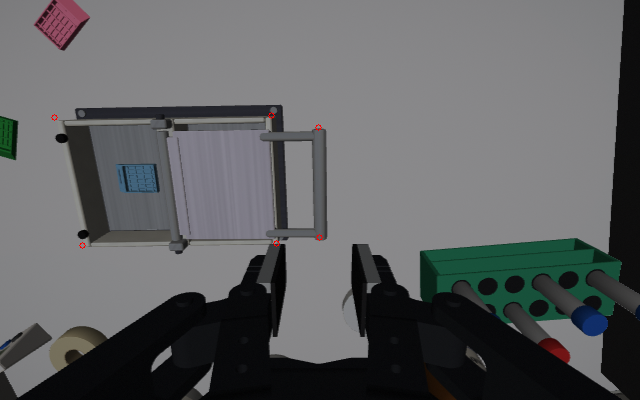

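The rod's ends at (319,130) and (319,237) fall exactly on the prediction, and the tube rack at (420,250) stays clear. Down onto the rod.

Emit:
play_rows([
  [[0.29,0,0,0.03,0],[0.29,0,0,0.04,0],[0.29,0,0,0.035,0],[0.29,0,0,0.02,0],[0.29,0,0,0.02,0],[0.29,0,0,0.015,0],[0.29,0,0,0.009,0],[0.29,0,0,0,0]],
], force=40)

```text
time_s: 12.3
position: [0.64, 0.0018, 0.0299]
orientation: [-0.275, -3.126, 0.001]
ft_force: [-0.8, -0.8, 0.2]
gripper_width: 0.0302
grasp_force: 0.0
```

Emit:
play_rows([
  [[0.6,0,0,0,0],[1,0,0,0,0],[1,0,0,0,0],[1,0,0,0,0],[1,0,0,0,0],[1,0,0,0,0]],
], force=40)

```text
time_s: 12.8
position: [0.6422, 0.0024, 0.0331]
orientation: [0.272, 3.128, 0.001]
ft_force: [-0.0, 5.0, -0.2]
gripper_width: 0.0105
grasp_force: 39.0
```

```bash
python3 - <<'E'
import numpy as np
t=1.54*(1+np.cos(np.linspace(0,np.pi,25)))/2
y=np.round(.135*np.sin(t),4); z=np.round(-.135*np.cos(t),4)
for i in range(24): print([1,-.0001 if i%2 else 0,round(y[i+1]-y[i],4),round(z[i+1]-z[i],4),0],end=", \n"[0:2] if (i+1)%8 else "\n")
E
```

```text
[1, 0, np.float64(0.0), np.float64(-0.0008), 0], [1, -0.0001, np.float64(-0.0001), np.float64(-0.0027), 0], [1, 0, np.float64(-0.0003), np.float64(-0.0044), 0], [1, -0.0001, np.float64(-0.0007), np.float64(-0.0059), 0], [1, 0, np.float64(-0.0012), np.float64(-0.0075), 0], [1, -0.0001, np.float64(-0.002), np.float64(-0.0087), 0], [1, 0, np.float64(-0.003), np.float64(-0.0098), 0], [1, -0.0001, np.float64(-0.0041), np.float64(-0.0105), 0]
[1, 0, np.float64(-0.0054), np.float64(-0.0109), 0], [1, -0.0001, np.float64(-0.0068), np.float64(-0.011), 0], [1, 0, np.float64(-0.0081), np.float64(-0.0106), 0], [1, -0.0001, np.float64(-0.0092), np.float64(-0.0099), 0], [1, 0, np.float64(-0.0102), np.float64(-0.009), 0], [1, -0.0001, np.float64(-0.0109), np.float64(-0.0077), 0], [1, 0, np.float64(-0.0111), np.float64(-0.0064), 0], [1, -0.0001, np.float64(-0.0111), np.float64(-0.0051), 0]
[1, 0, np.float64(-0.0106), np.float64(-0.0038), 0], [1, -0.0001, np.float64(-0.0099), np.float64(-0.0027), 0], [1, 0, np.float64(-0.0088), np.float64(-0.0017), 0], [1, -0.0001, np.float64(-0.0075), np.float64(-0.001), 0], [1, 0, np.float64(-0.006), np.float64(-0.0005), 0], [1, -0.0001, np.float64(-0.0044), np.float64(-0.0002), 0], [1, 0, np.float64(-0.0026), np.float64(0.0), 0], [1, -0.0001, np.float64(-0.0009), np.float64(0.0), 0]
```

Emit:
play_rows([
  [[1,0,0,-0.001,0],[1,0,0,-0.0025,0],[1,0,-0.0004,-0.0044,0],[1,0,-0.0007,-0.0059,0],[1,0,-0.0012,-0.0075,0],[1,-0.0001,-0.002,-0.0087,0],[1,0,-0.003,-0.0098,0],[1,-0.0001,-0.0041,-0.0105,0]],
], force=50)

```text
time_s: 13.47
position: [0.6405, -0.0082, 0.0836]
orientation: [0.273, 3.129, 0.003]
ft_force: [1.4, 6.7, 0.1]
gripper_width: 0.0099
grasp_force: 48.9
```

Emit:
play_rows([
  [[1,0,-0.0054,-0.0109,0],[1,-0.0001,-0.0068,-0.011,0],[1,0,-0.0081,-0.0106,0],[1,-0.0001,-0.0092,-0.0099,0],[1,0,-0.0102,-0.009,0],[1,-0.0001,-0.0109,-0.0077,0],[1,0,-0.0111,-0.0064,0],[1,-0.0001,-0.0111,-0.0051,0]],
])

```text
time_s: 14.13
position: [0.6293, -0.0801, 0.1568]
orientation: [0.272, 3.125, 0.004]
ft_force: [-0.7, 8.9, 15.4]
gripper_width: 0.01
grasp_force: 51.4
```

Emit:
play_rows([
  [[1,0,-0.0106,-0.0038,0],[1,-0.0001,-0.0099,-0.0027,0],[1,0,-0.0088,-0.0017,0],[1,-0.0001,-0.0075,-0.001,0],[1,0,-0.006,-0.0005,0],[1,-0.0001,-0.0044,-0.0002,0],[1,0,-0.0026,0,0],[1,-0.0001,-0.0009,0,0]],
])

```text
time_s: 14.8
position: [0.6208, -0.1321, 0.1648]
orientation: [0.272, 3.126, -0.001]
ft_force: [1.5, 1.9, 7.4]
gripper_width: 0.01
grasp_force: 53.5
```

```bash
python3 - <<'E'
from h import *
from plant import env
p=[.618,-.131,-.170]
s=env.read_camera("scene"); w=env.read_camera("side"); c=env.read_camera("wrist"); st=env.state()
step(st,place(p,[0,0,.162])[0],80.26); print(st["ft_force"].round(1),st["time_s"],place(p,[0,0,0]))
def up(cam,x,y,ww,h,size):
    im=cam["img"][:,:,::-1].copy()
    return cv2.resize(im[y:y+h,x:x+ww],size,interpolation=cv2.INTER_CUBIC)
im=np.zeros((600,800,3),np.uint8)
im[:400,:400]=up(s,310,140,130,130,(400,400)); im[:400,400:]=up(w,260,200,120,120,(400,400)); im[400:,:320]=cv2.resize(c["img"][:,:,::-1],(320,200))
cv2.imwrite("pics/w7.png",im)
for L in [[-50,0,.046],[50,0,.046],[-50,0,.181],[50,0,.181]]:
    P=place(p,[L[0]/1000,0,L[2]]); a=proj(s,P)[0];b=proj(w,P)[0]; print(L,"scene crop",((a-[310,140])*400/130).round(),"side crop",((b-[260,200])*400/120+[400,0]).round())
E
```

```text
pos [ 0.6209 -0.1319  0.1648] yawy 80.0 shift [0.003  0.0004 0.0028] spin -0.21566840922604058
[3.  1.5 8.8] 14.95 [[ 0.618 -0.131  0.   ]]
[-50, 0, 0.046] scene crop [150. 306.] side crop [563. 167.]
[50, 0, 0.046] scene crop [257. 270.] side crop [607. 268.]
[-50, 0, 0.181] scene crop [163. 136.] side crop [557.  89.]
[50, 0, 0.181] scene crop [277. 107.] side crop [606. 199.]
```

View pics/w7.png

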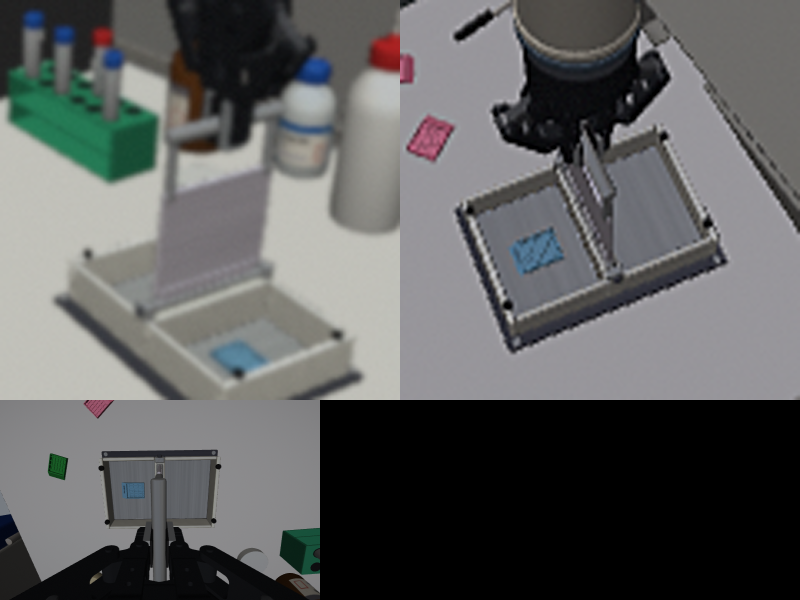

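The cover stands close to upright with the rod between the pads, both wells are open and the cassette is still flat. I'll refine the angle numerically from the wrist view.

```bash
python3 - <<'E'
from h import *
from plant import env
p=[.618,-.131,-.170]
c=env.read_camera("wrist"); g=cv2.GaussianBlur(cv2.cvtColor(c["img"],cv2.COLOR_RGB2GRAY),(1,5),0).astype(float)
def edges(v,a,b,th=18):
    d=np.gradient(g[v]); return [(u,int(d[u])) for u in range(a,b) if abs(d[u])>=th and abs(d[u])==abs(d[u-2:u+3]).max()]
for v in (106,110,118,124,132,150): print("walls",v,edges(v,185,460,10))
for v in (165,180,200,220,240): print("rod",v,edges(v,280,360,8))
for L in [[-60,-94,40],[-60,94,40],[-50,0,46],[-50,0,181],[0,0,181],[-60,0,52],[-70,-100,6],[-70,100,6]]: print(L,proj(c,place(p,np.array(L)/1000)).round(1))
M=c["camera_from_world"]; o=-M[:3,:3].T@M[:3,3]; R=toolR(env.state()); print("cam in tool",(R.T@(o-env.state()["position"])).round(4), "cam axes in tool",(M[:3,:3]@R).round(3).tolist())
E
```

```text
walls 106 [(203, -46), (207, 22), (214, -24), (423, 27), (430, -23), (431, -23), (435, 45)]
walls 110 [(203, -48), (207, 20), (208, 20), (214, -27), (434, 45)]
walls 118 [(206, 32), (307, -21), (330, 24), (434, 29), (439, -11)]
walls 124 [(205, -35), (217, 26), (329, 12), (420, -23), (433, 38), (439, -10)]
walls 132 [(198, -34), (218, 29), (309, 23), (312, -36), (322, 11), (326, 31), (419, -20), (431, -26), (442, 59)]
walls 150 [(207, -32), (220, 25), (311, -33), (326, 39), (418, -23), (431, 37), (437, -14)]
rod 165 [(289, 11), (300, -22), (333, 25)]
rod 180 [(289, 16), (301, -19), (333, 25)]
rod 200 [(301, -21), (333, 25)]
rod 220 [(302, -19), (333, 25)]
rod 240 [(302, -9), (305, 8), (333, 17)]
[-60, -94, 40] [[196.  112.6]]
[-60, 94, 40] [[442.1 111.4]]
[-50, 0, 46] [[319.1 126. ]]
[-50, 0, 181] [[319.9 152.7]]
[0, 0, 181] [[320.3 272.9]]
[-60, 0, 52] [[319.  112.6]]
[-70, -100, 6] [[201.5  99.1]]
[-70, 100, 6] [[436.3  97.9]]
cam in tool [ 0.0714 -0.0005 -0.1428] cam axes in tool [[-0.001, 1.0, -0.001], [0.96, 0.001, 0.281], [0.281, -0.0, -0.96]]
```

Emit:
play_rows([
  [[1,0,0.0005,-0.0005,0],[1,0,0.0005,-0.0005,0],[1,0,0,0,0],[1,0,0,0,0],[1,0,0,0,0],[1,0,0,0,0]],
])

```text
time_s: 15.5
position: [0.621, -0.1307, 0.1649]
orientation: [0.272, 3.126, -0.001]
ft_force: [5.7, 0.6, 2.7]
gripper_width: 0.01
grasp_force: 52.8
```

```bash
python3 - <<'E'
from h import *
from plant import env
p=[.618,-.131,-.170]
c=env.read_camera("wrist"); g=cv2.GaussianBlur(cv2.cvtColor(c["img"],cv2.COLOR_RGB2GRAY),(1,5),0).astype(float)
for v in (180,200,220):
    d=np.gradient(g[v]); print(v,[(u,int(d[u])) for u in range(285,350) if abs(d[u])>=8 and abs(d[u])==abs(d[u-2:u+3]).max()])
print(proj(c,place(p,[[-.05,0,.181],[0,0,.181]])).round(1)); st=env.state(); step(st,place(p,[0,0,.162])[0],80.26); print(st["ft_force"].round(1),st["joint_vel"].round(3))
E
```

```text
180 [(288, 20), (301, -19), (333, 23)]
200 [(301, -19), (333, 23)]
220 [(302, -20), (333, 23)]
[[316.6 152.9]
 [317.3 273. ]]
pos [ 0.621  -0.1307  0.1649] yawy 80.1 shift [ 0.0029 -0.0009  0.0028] spin -0.19863893508468777
[ 5.2 -0.3  2.5] [ 0.001  0.     0.    -0.     0.    -0.001]
```

The rod is now within 0.3 px of the upright prediction and steady, so I'll hand in.

```bash
python3 -c "
from plant import env
print(env.finish_job())"
```

```text
the job is handed in; nothing more can be done
None
```

The cassette lies flat and right way up in the right well, released while the cover was still down on the left well. The arm now holds the cover by its rod, steady and upright to within measurement error, and the job was handed in at about 15.6 s.

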